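# Swipe-test a touch strip

### The arm

A 6-joint arm with a two-finger parallel gripper is mounted at the origin on the work surface. World frame = base frame: x ahead of the robot, y to its left, z up, the work surface at z = 0. Lengths are in m, angles in rad, forces in N, time in s.
With the tool pointing down it reaches from about 0.35 to 0.775 m from the base axis. Payload 7.3 kg.
Tool frame: the origin (TCP) lies on the centre line of the jaws, within the pads' length; the fingertips stand 8 mm ahead of it and the grasp point (between the pads) lies 11 mm behind it; z points along the fingers, y is the direction in which the jaws open and shut (so a half turn about z gives the same grasp; the last joint's range is limited). The gripper opens to 92 mm and grips with 3 to 60 N. Pads are 19 mm wide; open, the fingers measure 130 mm over their backs; the gripper's body (75 mm by 190 mm) begins 47 mm behind the grasp point.
Start: joints at [1.051, 0.342, 1.524, -0, 1.275, -0.146], TCP at [0.192, 0.489, 0.235] pointing down, gripper open.
Joint ranges: [-2.53, 2.53], [-0.77, 2.02], [0.04, 2.7], [-1, 4.14], [0.28, 2.66], [-3.11, 3.11]. Speed limits (rad/s): [2.57, 2.57, 3.14, 3.14, 3.14, 3.14].

### API

Orientations are given as a unit quaternion [x, y, z, w].
In Python, from cell import manip, imaging gives the robot as it stands.
- The arm moves only by the tool move_arm, never from a script. Its arguments are lists of equal length, an entry for each row: "travel": the shift along the world's x, y, z in cm, a list of three; "twist": the turn, a rotation vector about the world's x, y, z in rad, a list of three; "jaw": the closure in counts, from 0 (fully open) to 255 (shut). A call has 1 to 20 rows; each row shifts and turns the commanded pose from where the row before left it; what a row does not reach is not made up. A row lasts 1/12 s, in which the tool goes at most 41.7 mm and 7.16 degrees, less where a joint would pass 70% of its speed; a pose out of reach is approached as far as the arm can. A call with a gripper value outside its range is refused whole. The fingers move at their own pace and stop on an object; "grip_force" is the grip in N (left out, the last holds). Time passes only in rows, so rows that do not move let the fingers close. It gives the time, the measured TCP pose, the force and the opening at its end, in the units of the state.
- manip.read_state(): the state, without advancing time (a new reading comes with each control period).
- imaging.grab_frame(name): name is "scene" or "top"; returns the picture (480x640x3 uint8, blue, green, red); there is no depth.
- imaging.calibration(name): a dict with "fx", "fy", "cx", "cy" (pixels), "dist" ([k1, k2, p1, p2, k3] as OpenCV has them; the pictures are not rectified), "position" and "attitude" of the camera in the world. Camera axes: x right, y down, z forward; pixel columns grow to the right and rows downward; lengths in m; the calibration is good to about 2 mm. A picture is of the moment at which its call begins. calibration takes no time and is no camera call.
- manip.close_job(): hands the job in, once; it reports no verdict.
Trained networks look in the newest picture that a camera, given by its name, has taken for a name from the list of things; names that differ only in an ending like _2 or _b are one class to them, and where a whole thing is asked for, a point or a joint stands for the part that bears it (a point fixed in the world has none). Each returns a list of dicts, best first, with "score" (0 to 1); they miss things now and then, are a little off and sometimes report something else, mostly with a low value. They report only what shows in the picture. A call takes as long as a camera call.
- imaging.find_in(camera, name): "location" ([x, y, z] in m, in the coordinates of the camera as it stood for that picture, good to about 4 mm: the middle of the surface that is visible of it).
- imaging.landmark_of(camera, name): "location" ([x, y, z] in m, in the coordinates of the camera as it stood for that picture, good to about 4 mm: a listed point, or the origin of a listed thing).
The state is a dict: "t": time; "joint_pos": joint angles; "qd": joint speeds; "joint_efforts": joint torques, N m; "ee_pos": TCP position; "eef_rot": TCP orientation; "contact_force": force on the tool from outside, world axes, zero at the start; "wrist_torque": the same for the moment, N m; "width": opening from 0.0 (shut) to 1.0 (fully open).
Only numpy, scipy, OpenCV 4.12 (cv2) and the standard library are available. Lean on these libraries where they do the work, as an engineer would, in place of code of your own. Each camera call takes 0.05 s, during which the arm holds its last target.

### The job

Swipe-test the new touch strip: starting at the pad next to the green disc, run your closed fingertips along the curved row to the pad next to the orange disc, lightly pressing the five dark pads one at a time in order (a few millimetres down, never hard or right down to the stop) and staying close over the strip from pad to pad. Finish while holding: the program ends with the fingertips resting on that last pad, keeping it lightly pressed with the other pads up. Pick nothing up, and leave the loose casts and tools around it where they are.

Things in the scene. Friction and masses are not known exactly. Their poses are not given: they have to be found in the camera images.
- strip: cream cast touch strip, an S-shaped bar 44 mm wide, 26 mm high and about 335 mm long from end to end, fixed to the table; origin on the table under its middle (under pad_c); its y axis runs along the length of the strip from pad_a to pad_e, x across, z up. Pads A, B, C, D, E stand along it, 58 mm apart
- pad_a_top (a point): top centre of dark pad A, a low cone 33 mm across with an 8 mm flat top; unpressed it is 39 mm above the table, 13 mm above the strip, at (0, -100, 39) mm in the strip's frame; moves down with the pad. Its sides slope 6 mm from flat to rim: a fingertip moving level 3 to 5 mm below the top slides onto it and presses it; deeper it may catch on the rim
- pad_a (a joint): how far pad A is pressed down, in m: 0 up, 0.008 at its stop; a spring pushes it back up (about 1.1 N to start, 2.6 N at 2 mm, 7 N at the stop)
- pad_b_top (a point): top centre of dark pad B, a low cone 33 mm across with an 8 mm flat top; unpressed it is 39 mm above the table, 13 mm above the strip, at (-30, -50, 39) mm in the strip's frame; moves down with the pad. Its sides slope 6 mm from flat to rim: a fingertip moving level 3 to 5 mm below the top slides onto it and presses it; deeper it may catch on the rim
- pad_b (a joint): how far pad B is pressed down, in m: 0 up, 0.008 at its stop; a spring pushes it back up (about 1.1 N to start, 2.6 N at 2 mm, 7 N at the stop)
- pad_c_top (a point): top centre of dark pad C, a low cone 33 mm across with an 8 mm flat top; unpressed it is 39 mm above the table, 13 mm above the strip, at (0, 0, 39) mm in the strip's frame; moves down with the pad. Its sides slope 6 mm from flat to rim: a fingertip moving level 3 to 5 mm below the top slides onto it and presses it; deeper it may catch on the rim
- pad_c (a joint): how far pad C is pressed down, in m: 0 up, 0.008 at its stop; a spring pushes it back up (about 1.1 N to start, 2.6 N at 2 mm, 7 N at the stop)
- pad_d_top (a point): top centre of dark pad D, a low cone 33 mm across with an 8 mm flat top; unpressed it is 39 mm above the table, 13 mm above the strip, at (30, 50, 39) mm in the strip's frame; moves down with the pad. Its sides slope 6 mm from flat to rim: a fingertip moving level 3 to 5 mm below the top slides onto it and presses it; deeper it may catch on the rim
- pad_d (a joint): how far pad D is pressed down, in m: 0 up, 0.008 at its stop; a spring pushes it back up (about 1.1 N to start, 2.6 N at 2 mm, 7 N at the stop)
- pad_e_top (a point): top centre of dark pad E, a low cone 33 mm across with an 8 mm flat top; unpressed it is 39 mm above the table, 13 mm above the strip, at (0, 100, 39) mm in the strip's frame; moves down with the pad. Its sides slope 6 mm from flat to rim: a fingertip moving level 3 to 5 mm below the top slides onto it and presses it; deeper it may catch on the rim
- pad_e (a joint): how far pad E is pressed down, in m: 0 up, 0.008 at its stop; a spring pushes it back up (about 1.1 N to start, 2.6 N at 2 mm, 7 N at the stop)
- mid_ab (a point): point half-way between pads A and B, level with the unpressed pad tops (39 mm above the table)
- mid_bc (a point): point half-way between pads B and C, level with the unpressed pad tops (39 mm above the table)
- mid_cd (a point): point half-way between pads C and D, level with the unpressed pad tops (39 mm above the table)
- mid_de (a point): point half-way between pads D and E, level with the unpressed pad tops (39 mm above the table)
- green_disc: bright green disc, 30 mm across and 3 mm thick, fixed flat on top of one end of the strip 49 mm beyond the end pad (either A or E): marks the end to start from; origin at the centre of its underside
- orange_disc: the same disc in orange, on the strip's other end: marks the end to finish at
- bracket: loose cream cast angle bracket, 50 x 40 mm, 40 mm high; a bystander, not to be disturbed; origin at its underside
- arch: loose cream cast arch, 56 mm wide, 20 mm deep, 44 mm high; a bystander, not to be disturbed; origin at its underside
- channel: loose cream cast U channel, 35 x 60 mm, 26 mm high; a bystander, not to be disturbed; origin at its underside
- loop: loose cream cast ring, 48 mm across, 14 mm high; a bystander, not to be disturbed; origin at its underside
- tape: loose roll of green tape, 64 mm across, 20 mm high; a bystander, not to be disturbed; origin at its underside
- glue: small white bottle with an orange cap, 40 mm across, 85 mm high; a bystander, not to be disturbed; origin at its underside
- spatula: modelling spatula lying flat, 170 mm long; a bystander, not to be disturbed; origin at its underside

How it is judged:
On the way, in this order (a step that is already met when the one before it is completed fails the run):
1. the first (next to the green disc) pad is pressed at least 2 mm (((horizontal distance between green_disc and pad_a_top below 0.08 m and value of joint pad_a above 0.002 m) or (horizontal distance between green_disc and pad_e_top below 0.08 m and value of joint pad_e above 0.002 m))), for 0.04 s.
2. the fingertips pass half-way to the next pad: within 15 mm sideways, under 35 mm above pad tops (((horizontal distance between green_disc and pad_a_top below 0.08 m and horizontal distance between the grasp point and mid_ab below 0.015 m and z of the grasp point in the frame of mid_ab below 0.055 m) or (horizontal distance between green_disc and pad_e_top below 0.08 m and horizontal distance between the grasp point and mid_de below 0.015 m and z of the grasp point in the frame of mid_de below 0.055 m))), for 0.04 s.
3. the second pad is pressed at least 2 mm (((horizontal distance between green_disc and pad_a_top below 0.08 m and value of joint pad_b above 0.002 m) or (horizontal distance between green_disc and pad_e_top below 0.08 m and value of joint pad_d above 0.002 m))), for 0.04 s.
4. the fingertips pass half-way to the next pad: within 15 mm sideways, under 35 mm above pad tops (((horizontal distance between green_disc and pad_a_top below 0.08 m and horizontal distance between the grasp point and mid_bc below 0.015 m and z of the grasp point in the frame of mid_bc below 0.055 m) or (horizontal distance between green_disc and pad_e_top below 0.08 m and horizontal distance between the grasp point and mid_cd below 0.015 m and z of the grasp point in the frame of mid_cd below 0.055 m))), for 0.04 s.
5. the third pad is pressed at least 2 mm (((horizontal distance between green_disc and pad_a_top below 0.08 m and value of joint pad_c above 0.002 m) or (horizontal distance between green_disc and pad_e_top below 0.08 m and value of joint pad_c above 0.002 m))), for 0.04 s.
6. the fingertips pass half-way to the next pad: within 15 mm sideways, under 35 mm above pad tops (((horizontal distance between green_disc and pad_a_top below 0.08 m and horizontal distance between the grasp point and mid_cd below 0.015 m and z of the grasp point in the frame of mid_cd below 0.055 m) or (horizontal distance between green_disc and pad_e_top below 0.08 m and horizontal distance between the grasp point and mid_bc below 0.015 m and z of the grasp point in the frame of mid_bc below 0.055 m))), for 0.04 s.
7. the fourth pad is pressed at least 2 mm (((horizontal distance between green_disc and pad_a_top below 0.08 m and value of joint pad_d above 0.002 m) or (horizontal distance between green_disc and pad_e_top below 0.08 m and value of joint pad_b above 0.002 m))), for 0.04 s.
8. the fingertips pass half-way to the next pad: within 15 mm sideways, under 35 mm above pad tops (((horizontal distance between green_disc and pad_a_top below 0.08 m and horizontal distance between the grasp point and mid_de below 0.015 m and z of the grasp point in the frame of mid_de below 0.055 m) or (horizontal distance between green_disc and pad_e_top below 0.08 m and horizontal distance between the grasp point and mid_ab below 0.015 m and z of the grasp point in the frame of mid_ab below 0.055 m))), for 0.04 s.
9. the fifth and last pad is pressed at least 2 mm (((horizontal distance between green_disc and pad_a_top below 0.08 m and value of joint pad_e above 0.002 m) or (horizontal distance between green_disc and pad_e_top below 0.08 m and value of joint pad_a above 0.002 m))), for 0.04 s.
At the end, for the whole second after the job is handed in: The fingers hold the last pad (next to the orange disc) 1.5 to 7.2 mm down, the other four pads are up (under 1 mm), and no loose thing has moved more than 12 mm from its start (((horizontal distance between green_disc and pad_a_top below 0.08 m and value of joint pad_e between 0.0015 and 0.0072 m and contact force between the fingers and pad_e above 0.5 N and value of joint each of pad_a, pad_b, pad_c, pad_d below 0.001 m) or (horizontal distance between green_disc and pad_e_top below 0.08 m and value of joint pad_a between 0.0015 and 0.0072 m and contact force between the fingers and pad_a above 0.5 N and value of joint each of pad_b, pad_c, pad_d, pad_e below 0.001 m)) and distance of each of bracket, arch, channel, loop, tape, glue, spatula from where it was at the start of the episode below 0.012 m); the arm keeps its last pose, push and grip.
It fails at once if two pads pressed 2 mm or more at the same time (value of joint each of pad_a, pad_b above 0.002 m or value of joint each of pad_a, pad_c above 0.002 m or value of joint each of pad_a, pad_d above 0.002 m or value of joint each of pad_a, pad_e above 0.002 m or value of joint each of pad_b, pad_c above 0.002 m or value of joint each of pad_b, pad_d above 0.002 m or value of joint each of pad_b, pad_e above 0.002 m or value of joint each of pad_c, pad_d above 0.002 m or value of joint each of pad_c, pad_e above 0.002 m or value of joint each of pad_d, pad_e above 0.002 m).
It fails at once if a pad pushed right down to its stop (over 7.5 mm) (value of joint any of pad_a, pad_b, pad_c, pad_d, pad_e above 0.0075 m).
It fails at once if the robot presses on the strip with more than 20 N (contact force between the arm and strip above 20 N).
It fails at once if the fingers press on the strip with more than 20 N (contact force between the fingers and strip above 20 N).
It fails at once if a loose bystander is lifted, carried or shifted by more than 12 mm (distance of any of bracket, arch, channel, loop, tape, glue, spatula from where it was at the start of the episode above 0.012 m).
It also fails if it takes over 51 s, if anything falls off the work surface, if the arm or the gripper's body presses on something with over 40 N, if the wrist force passes 120 N, or if a joint passes its speed limit or range.

## Working session

There is one attempt and no reset: what is moved stays moved. The work goes in short steps, Python scripts to look and compute and a tool call to move; the robot and the scene stay as the last step left them, time stands still between calls to the robot, and variables do not carry over. Pictures are saved under pics/ and viewed, and the job is handed in when it is done.

Besides the shell and the picture viewer there is one more tool, called after ">>>" by a JSON object that holds its "op" and its "data", one argument or row to a line. move_arm: Moves the arm, as the interface text tells. Its arguments: {"type":"object","properties":{"travel":{"type":"array","items":{"type":"array","items":{"type":"number"}}},"twist":{"type":"array","items":{"type":"array","items":{"type":"number"}}},"jaw":{"type":"array","items":{"type":"number"}},"grip_force":{"type":"number"}},"required":["travel","twist","jaw"]}

```bash
mkdir -p pics; ls; cat > h.py <<'E'
import numpy as np, cv2
from cell import manip, imaging
from scipy.spatial.transform import Rotation as R
def cam(n):
    c=imaging.calibration(n); K=np.array([[c['fx'],0,c['cx']],[0,c['fy'],c['cy']],[0,0,1.]])
    a=np.array(c['attitude'],float)
    M=R.from_quat(a).as_matrix() if a.size==4 else a.reshape(3,3)
    return K,np.array(c['dist'],float),np.array(c['position'],float),M
def proj(n,P):
    K,d,p,M=cam(n); X=(np.atleast_2d(P)-p)@M
    r=cv2.projectPoints(X,np.zeros(3),np.zeros(3),K,d)[0].reshape(-1,2); return r
def ray(n,uv,z):
    K,d,p,M=cam(n); u=cv2.undistortPoints(np.array(uv,float).reshape(-1,1,2),K,d).reshape(-1,2)
    D=np.c_[u,np.ones(len(u))]@M.T
    return p+D*((z-p[2])/D[:,2])[:,None]
def world(n,X):
    K,d,p,M=cam(n); return p+M@np.array(X)
E
python3 - <<'E'
from h import *
np.set_printoptions(precision=4,suppress=True)
for n in ['scene','top']:
    cv2.imwrite(f'pics/{n}0.png',imaging.grab_frame(n)); print(n,imaging.calibration(n))
    for t in ['green_disc','orange_disc','strip','pad_a_top','pad_b_top','pad_c_top','pad_d_top','pad_e_top']:
        print(t,[(world(n,r['location']).round(4),round(r['score'],2)) for r in imaging.landmark_of(n,t)[:5]])
print(manip.read_state())
E
```

```text
pics
scene {'fx': 474.7301738646197, 'fy': 474.7301738646197, 'cx': 323.4334667863962, 'cy': 241.00741548026008, 'dist': array([0.0191, 0.    , 0.    , 0.    , 0.    ]), 'position': array([ 0.9001, -0.3818,  0.8215]), 'attitude': array([ 0.8798,  0.3641, -0.1123, -0.2843])}
green_disc [(array([0.5302, 0.23  , 0.0269]), 0.55)]
orange_disc [(array([ 0.6111, -0.0399,  0.0203]), 0.73)]
strip [(array([ 0.5699,  0.0953, -0.002 ]), 0.65), (array([0.4699, 0.1306, 0.0002]), 0.21)]
pad_a_top [(array([ 0.5854, -0.0105,  0.042 ]), 0.61)]
pad_b_top []
pad_c_top [(array([0.569 , 0.0941, 0.0401]), 0.49)]
pad_d_top [(array([0.5984, 0.1424, 0.0386]), 0.58)]
pad_e_top [(array([0.5659, 0.1949, 0.0377]), 0.44)]
top {'fx': 518.5382143697876, 'fy': 518.5382143697876, 'cx': 315.5385551890272, 'cy': 248.2816095846575, 'dist': array([-0.0542,  0.    ,  0.    ,  0.    ,  0.    ]), 'position': array([ 0.356 , -0.0277,  1.0711]), 'attitude': array([ 0.7134, -0.6957,  0.0476, -0.069 ])}
green_disc [(array([0.5344, 0.2339, 0.0323]), 0.68)]
orange_disc [(array([ 0.6152, -0.0429,  0.0274]), 0.62)]
strip [(array([0.574 , 0.0946, 0.0025]), 0.76)]
pad_a_top [(array([ 0.5796, -0.0045,  0.0393]), 0.55)]
pad_b_top [(array([0.552 , 0.0403, 0.0392]), 0.45)]
pad_c_top [(array([0.5687, 0.0921, 0.0382]), 0.67), (array([ 0.3752,  0.3518, -0.0024]), 0.56)]
pad_d_top [(array([0.5967, 0.1511, 0.039 ]), 0.71)]
pad_e_top [(array([0.5633, 0.1928, 0.0385]), 0.57)]
{'t': 0.9, 'joint_pos': array([ 1.051 ,  0.342 ,  1.5241,  0.    ,  1.2754, -0.146 ]), 'qd': array([ 0.0004,  0.0001,  0.0023,  0.0003,  0.0005, -0.0006]), 'joint_efforts': array([  0.0006, -43.1111, -24.4483,   0.0719,   0.0482,  -0.    ]), 'ee_pos': array([0.1917, 0.4888, 0.2348]), 'eef_rot': array([0.1858, 0.9826, 0.0001, 0.    ]), 'contact_force': array([ 0.9941, -0.2575, -0.1161]), 'wrist_torque': array([-0.0345, -0.0288, -0.007 ]), 'width': 0.9983259985216767}
```

View pics/scene0.png

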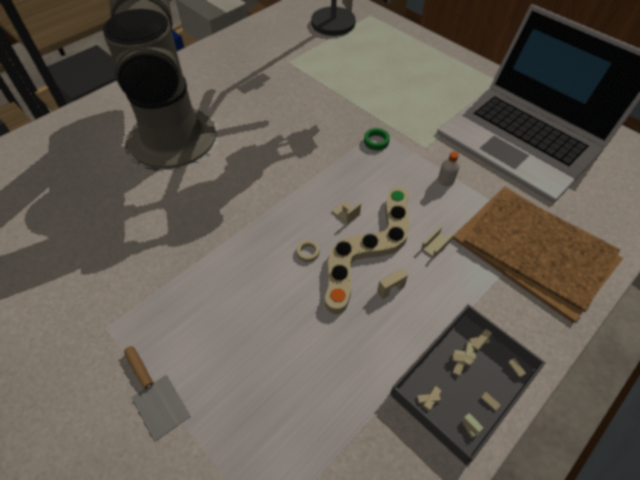

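View pics/top0.png

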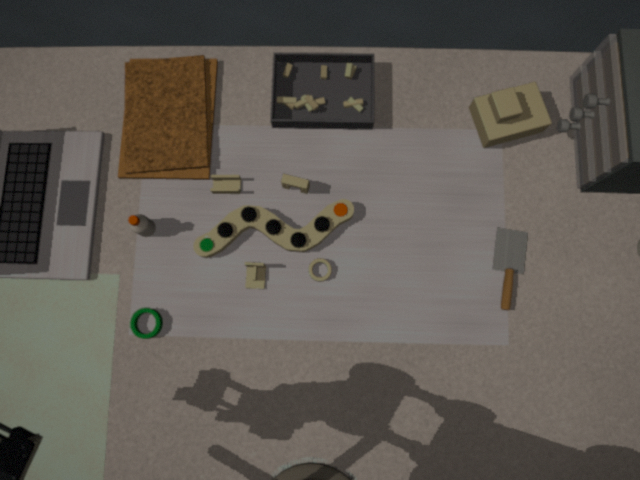

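The scene picture shows the green disc at (397,196) and the orange one at (338,296), with five dark pads between them. In the top picture the discs are at (207,244) and (340,209). Next I'll take pad centroids and fit the strip pose from both views.

```bash
cat > fit.py <<'E'
from h import *
from scipy.optimize import least_squares
np.set_printoptions(precision=4,suppress=True)
L=np.array([[0,-100],[-30,-50],[0,0],[30,50],[0,100]])/1000
def tr(q,L): 
    c,s=np.cos(q[2]),np.sin(q[2]); return L@np.array([[c,s],[-s,c]])+q[:2]
q0=[.572,.094,0]
tot={}
for n,guess in [('scene',[(340,272),(344,248),(370,241),(396,234),(398,213)]),('top',[(322,224),(298,240),(274,227),(250,214),(225,230)])]:
    im=cv2.imread(f'pics/{n}0.png'); g=im.max(2)
    uv=[]
    for (u,v) in guess:
        w=10; x0,y0=u-w,v-w
        roi=cv2.resize(g[y0:v+w+1,x0:u+w+1],None,fx=1,fy=1).astype(float)
        m=(roi<60).astype(np.uint8); k,lab,st,ce=cv2.connectedComponentsWithStats(m)
        i=lab[w,w]; wt=np.clip(90-roi,0,70)*(cv2.dilate((lab==i).astype(np.uint8),np.ones((3,3)))>0)
        yy,xx=np.mgrid[:roi.shape[0],:roi.shape[1]]
        uv.append(((wt*xx).sum()/wt.sum()+x0,(wt*yy).sum()/wt.sum()+y0)); 
        print(n,st[i],uv[-1])
    uv=np.array(uv); tot[n]=uv
    f=lambda q:(proj(n,np.c_[tr(q,L),np.full(5,.035)])-uv).ravel()
    r=least_squares(f,q0); print(n,r.x,np.abs(r.fun).max()); print(tr(r.x,L))
f=lambda q:np.concatenate([(proj(n,np.c_[tr(q,L),np.full(5,.035)])-tot[n]).ravel() for n in tot])
r=least_squares(f,q0); print('both',r.x,r.fun.reshape(-1,2)); print(tr(r.x,L))
E
python3 fit.py
```

```text
scene [  2   4  15  15 181] (np.float64(338.9250423148223), np.float64(272.6408479084388))
scene [  2   4  15  14 166] (np.float64(342.8636119081779), np.float64(248.49381276901005))
scene [  3   4  15  14 159] (np.float64(369.50426644646296), np.float64(241.12395632626846))
scene [  2   4  15  13 153] (np.float64(395.4737191021877), np.float64(233.78047163557156))
scene [  2   4  15  12 141] (np.float64(397.3217903659293), np.float64(212.29987595617118))
scene [0.5752 0.0895 0.0846] 0.3167633092582207
[[ 0.5836 -0.0102]
 [ 0.5495  0.0371]
 [ 0.5752  0.0895]
 [ 0.6009  0.1418]
 [ 0.5667  0.1891]]
top [  3   3  15  15 186] (np.float64(321.9424287157175), np.float64(223.71470748193613))
top [  3   2  16  16 191] (np.float64(298.39104247104245), np.float64(239.50833976833977))
top [  2   3  16  15 188] (np.float64(273.4886961907711), np.float64(226.62465159492103))
top [  1   3  16  15 186] (np.float64(248.86846861004165), np.float64(213.9288913333857))
top [  3   3  16  14 184] (np.float64(225.22194416203956), np.float64(229.55055916164855))
top [0.5713 0.0936 0.0824] 0.29857280522492147
[[ 0.5795 -0.0061]
 [ 0.5455  0.0413]
 [ 0.5713  0.0936]
 [ 0.5971  0.1459]
 [ 0.5631  0.1933]]
both [0.5729 0.092  0.0843] [[-0.145  -1.1941]
 [-0.1104 -1.2846]
 [-0.0098 -1.4269]
 [ 0.1513 -1.4224]
 [ 0.1839 -1.5447]
 [ 1.0961 -0.8616]
 [ 0.9915 -0.752 ]
 [ 0.782  -0.759 ]
 [ 0.6077 -0.7907]
 [ 0.5651 -0.666 ]]
[[ 0.5814 -0.0076]
 [ 0.5473  0.0397]
 [ 0.5729  0.092 ]
 [ 0.5986  0.1444]
 [ 0.5645  0.1917]]
```

The views agree to about 4 mm, with the yaw at 0.084. I'll close the jaws and move high above the first pad, E, with the jaw axis across the strip.

>>> {"op": "move_arm", "data": {
  "travel": [
    [2.2,-1.8,0],
    [2.2,-1.8,0],
    [2.2,-1.8,0],
    [2.2,-1.8,0],
    [2.2,-1.8,0],
    [2.2,-1.8,0],
    [2.2,-1.8,0],
    [2.2,-1.8,0],
    [2.2,-1.8,0],
    [2.2,-1.8,0],
    [2.2,-1.8,0],
    [2.2,-1.8,0],
    [2.2,-1.8,0],
    [2.2,-1.8,0],
    [2.2,-1.8,0],
    [2.2,-1.8,0],
    [2,-0.9,0],
    [0,0,0],
    [0,0,0],
    [0,0,0]
  ],
  "twist": [
    [0,0,-0.0795],
    [0,0,-0.0795],
    [0,0,-0.0795],
    [0,0,-0.0795],
    [0,0,-0.0795],
    [0,0,-0.0795],
    [0,0,-0.0795],
    [0,0,-0.0795],
    [0,0,-0.0795],
    [0,0,-0.0795],
    [0,0,-0.0795],
    [0,0,-0.0795],
    [0,0,-0.0795],
    [0,0,-0.0795],
    [0,0,0],
    [0,0,0],
    [0,0,0],
    [0,0,0],
    [0,0,0],
    [0,0,0]
  ],
  "jaw": [255,255,255,255,255,255,255,255,255,255,255,255,255,255,255,255,255,255,255,255],
  "grip_force": 10
}}

```text
t: 2.57
ee_pos: [0.5631, 0.192, 0.2345]
eef_rot: [0.677, 0.736, -0.0, -0.0]
contact_force: [-0.5, 0.5, -0.6]
width: 0.002
```

>>> {"op": "move_arm", "data": {
  "travel": [
    [0,0,-3],
    [0,0,-3],
    [0,0,-3],
    [0,0,-3],
    [0,0,-2],
    [0,0,-1.5],
    [0,0,0],
    [0,0,0]
  ],
  "twist": [
    [0,0,0],
    [0,0,0],
    [0,0,0],
    [0,0,0],
    [0,0,0],
    [0,0,0],
    [0,0,0],
    [0,0,0]
  ],
  "jaw": [255,255,255,255,255,255,255,255]
}}

```text
t: 3.23
ee_pos: [0.5627, 0.1925, 0.0797]
eef_rot: [0.676, 0.737, -0.0, -0.0]
contact_force: [1.3, 0.3, -0.1]
width: 0.004
```

```bash
python3 - <<'E'
from h import *
np.set_printoptions(precision=4,suppress=True)
s=manip.read_state(); T=s['ee_pos']; print(T,s['contact_force'])
for n in ['scene','top']:
    im=imaging.grab_frame(n); cv2.imwrite(f'pics/{n}1.png',im)
    tip=T-[0,0,.008]
    u,v=proj(n,tip)[0]; print(n,u,v)
    u0,v0=int(u)-50,int(v)-50
    c=cv2.resize(im[v0:v0+100,u0:u0+100],None,fx=6,fy=6,interpolation=cv2.INTER_CUBIC)
    c=np.clip(c.astype(float)*1.6,0,255).astype(np.uint8)
    for du in [0]:
        cv2.circle(c,(int((u-u0+.5)*6),int((v-v0+.5)*6)),4,(0,0,255),-1)
    cv2.imwrite(f'pics/{n}1c.png',c)
E
```

```text
[0.5627 0.1925 0.0797] [ 1.3384  0.3332 -0.1157]
scene 399.5247080560458 198.85583979761938
top 221.64126495858142 226.01964758056874
```

View pics/scene1c.png

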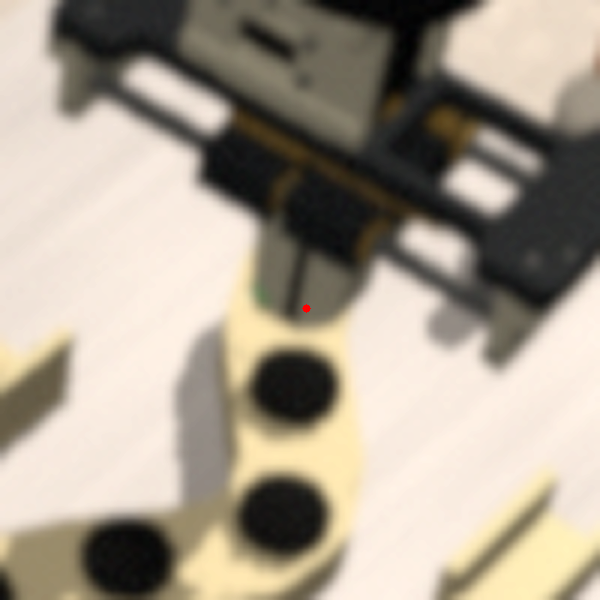

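View pics/top1c.png

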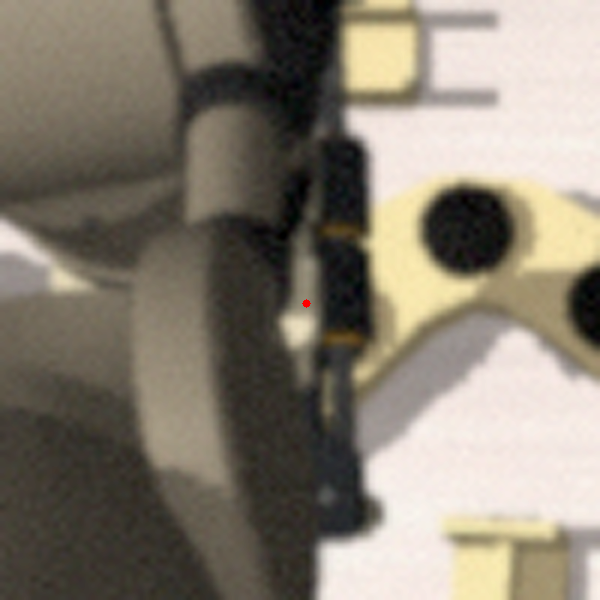

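```bash
python3 - <<'E'
from h import *
T=np.array([0.5627,0.1925,0.0797]); n='scene'
u,v=proj(n,T-[0,0,.008])[0]; u0,v0=int(u)-50,int(v)-50
im=cv2.imread('pics/scene1.png')
j=np.array([.9965,.083,0]);w=np.array([.083,-.9965,0])
x0,y0=int(u)-22,int(v)-25
c=cv2.resize(im[y0:y0+40,x0:x0+44],None,fx=16,fy=14,interpolation=cv2.INTER_CUBIC);c=np.clip(c*2.2,0,255).astype(np.uint8)
for a,col in [(0,(0,0,255)),(.0095,(255,0,0))]:
  for z in (-.008,.005,.02):
    p=proj(n,T+w*a+[0,0,z])[0]; print(a,z,p)
    cv2.circle(c,(int((p[0]-x0+.5)*16),int((p[1]-y0+.5)*14)),4,col,-1)
cv2.imwrite('pics/s1z.png',c)
E
```

```text
0 -0.008 [399.504099   198.84758803]
0 0.005 [400.39099556 194.70670689]
0 0.02 [401.43891606 189.81523396]
0.0095 -0.008 [396.87741264 201.5106989 ]
0.0095 0.005 [397.73931232 197.38097867]
0.0095 0.02 [398.75779253 192.50222685]
```

View pics/s1z.png

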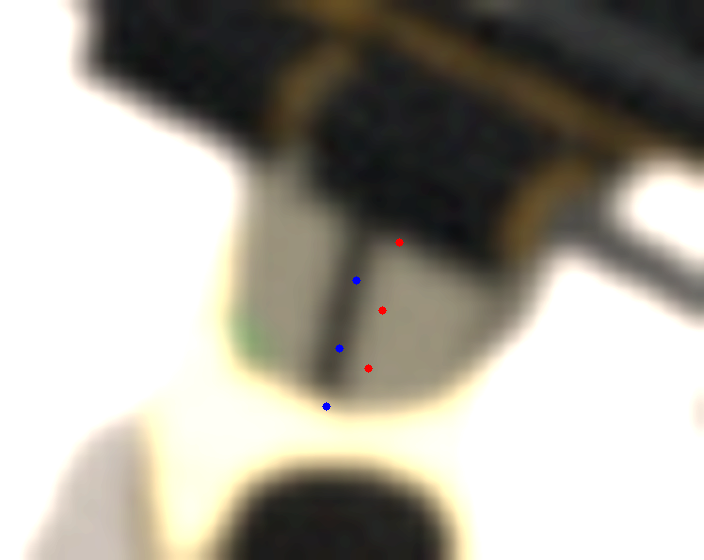

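The gripper hovers over pad E, and the finger gap projects within about 1 px of the prediction. I'll press it gently in small steps.

>>> {"op": "move_arm", "data": {
  "travel": [
    [0.2,-0.1,-1.5],
    [0,0,-1.0],
    [0,0,-0.4],
    [0,0,-0.2],
    [0,0,-0.2],
    [0,0,0],
    [0,0,0],
    [0,0,0]
  ],
  "twist": [
    [0,0,0],
    [0,0,0],
    [0,0,0],
    [0,0,0],
    [0,0,0],
    [0,0,0],
    [0,0,0],
    [0,0,0]
  ],
  "jaw": [255,255,255,255,255,255,255,255]
}}

```text
t: 4.0
ee_pos: [0.5658, 0.1909, 0.0472]
eef_rot: [0.677, 0.736, 0.0, 0.0]
contact_force: [-0.9, 0.3, 1.3]
width: 0.001
```

>>> {"op": "move_arm", "data": {
  "travel": [
    [0,0,-0.15],
    [0,0,-0.15],
    [0,0,-0.1],
    [0,0,0],
    [0,0,0],
    [0,0,0],
    [0,0,0]
  ],
  "twist": [
    [0,0,0],
    [0,0,0],
    [0,0,0],
    [0,0,0],
    [0,0,0],
    [0,0,0],
    [0,0,0]
  ],
  "jaw": [255,255,255,255,255,255,255]
}}

```text
t: 4.58
ee_pos: [0.5659, 0.1908, 0.043]
eef_rot: [0.677, 0.736, 0.0, 0.0]
contact_force: [-0.1, -0.1, 3.2]
width: 0.007
```

```bash
python3 - <<'E'
from h import *
for i in range(6):
    s=manip.read_state(); print(s['t'],s['ee_pos'].round(4),s['contact_force'].round(2))
    im=imaging.grab_frame('scene')
c=im[160:310,310:450]
cv2.imwrite('pics/s2.png',np.clip(cv2.resize(c,None,fx=4,fy=4,interpolation=cv2.INTER_CUBIC)*1.6,0,255).astype(np.uint8))
E
```

```text
4.5833 [0.5659 0.1908 0.043 ] [-0.05 -0.09  3.22]
4.6333 [0.5659 0.1909 0.0429] [-0.55  0.77  3.88]
4.6833 [0.5659 0.1908 0.0429] [-0.28  0.5   4.96]
4.7333 [0.5659 0.1908 0.0429] [-0.05  1.5   4.68]
4.7833 [0.5659 0.1908 0.0429] [-0.31  1.21  4.17]
4.8333 [0.5659 0.1909 0.0429] [0.29 0.36 3.47]
```

View pics/s2.png

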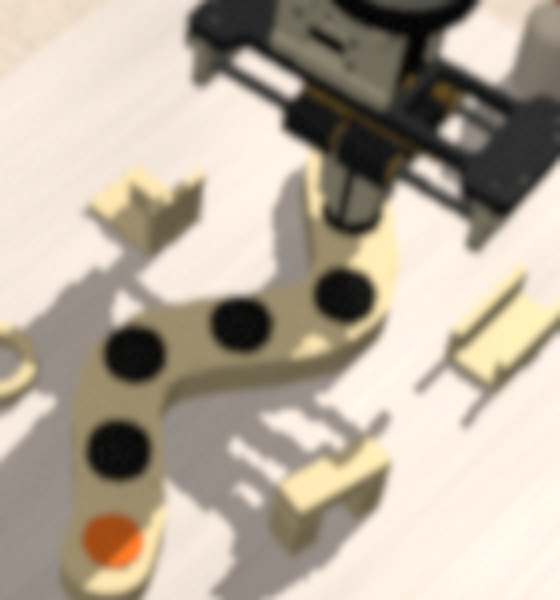

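Pad E reads about 4 N, which is roughly 4 mm down, and the fingers are centred on it. Next is D.

>>> {"op": "move_arm", "data": {
  "travel": [
    [0,0,0.6],
    [0,0,0.6],
    [0.6,-0.8,0],
    [0.6,-0.8,0],
    [0.5,-0.77,0],
    [0,0,0],
    [0.6,-0.8,0],
    [0.6,-0.8,0],
    [0.5,-0.76,0],
    [0,0,0],
    [0,0,-0.5],
    [0,0,-0.3],
    [0,0,-0.2],
    [0,0,-0.1],
    [0,0,-0.1],
    [0,0,0],
    [0,0,0],
    [0,0,0]
  ],
  "twist": [
    [0,0,0],
    [0,0,0],
    [0,0,0],
    [0,0,0],
    [0,0,0],
    [0,0,0],
    [0,0,0],
    [0,0,0],
    [0,0,0],
    [0,0,0],
    [0,0,0],
    [0,0,0],
    [0,0,0],
    [0,0,0],
    [0,0,0],
    [0,0,0],
    [0,0,0],
    [0,0,0]
  ],
  "jaw": [255,255,255,255,255,255,255,255,255,255,255,255,255,255,255,255,255,255]
}}

```text
t: 6.38
ee_pos: [0.5996, 0.1435, 0.043]
eef_rot: [0.677, 0.736, -0.0, 0.0]
contact_force: [-2.4, -2.5, 2.6]
width: 0.003
```

```bash
cat > look.py <<'E'
from h import *
import sys
for i in range(5):
    s=manip.read_state(); print(s['t'],s['ee_pos'].round(4),s['contact_force'].round(2))
    im=imaging.grab_frame('scene')
c=im[160:310,310:450]
cv2.imwrite(f'pics/{sys.argv[1]}.png',np.clip(cv2.resize(c,None,fx=4,fy=4,interpolation=cv2.INTER_CUBIC)*1.6,0,255).astype(np.uint8))
E
python3 look.py s3
```

```text
6.3833 [0.5996 0.1435 0.043 ] [-2.37 -2.52  2.58]
6.4333 [0.5996 0.1435 0.0429] [-0.74 -1.82  4.26]
6.4833 [0.5995 0.1435 0.0429] [-1.21 -2.67  4.95]
6.5333 [0.5996 0.1435 0.0429] [-1.69 -1.09  4.43]
6.5833 [0.5996 0.1435 0.0429] [-1.05 -1.98  3.72]
```

View pics/s3.png

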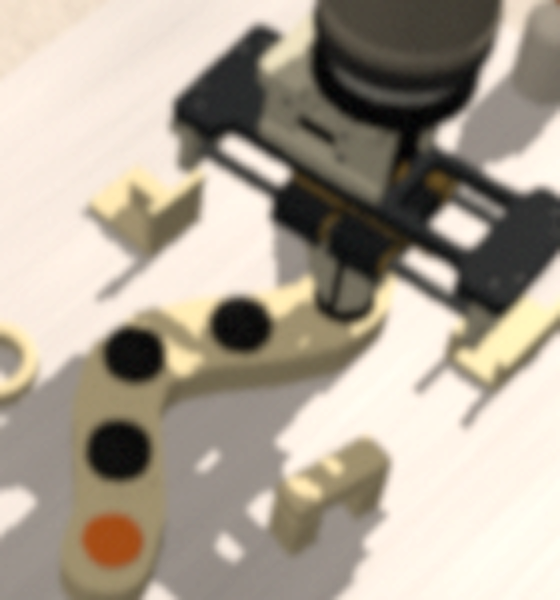

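The picture shows pad D's dark rim around the tip at about (345,305), and the force is about 4 N. Next is C.

>>> {"op": "move_arm", "data": {
  "travel": [
    [0,0,0.6],
    [0,0,0.6],
    [-0.45,-0.9,0],
    [-0.45,-0.9,0],
    [-0.4,-0.8,0],
    [0,0,0],
    [-0.45,-0.9,0],
    [-0.45,-0.9,0],
    [-0.37,-0.83,0],
    [0,0,0],
    [0,0,-0.5],
    [0,0,-0.3],
    [0,0,-0.2],
    [0,0,-0.1],
    [0,0,-0.1],
    [0,0,0],
    [0,0,0],
    [0,0,0]
  ],
  "twist": [
    [0,0,0],
    [0,0,0],
    [0,0,0],
    [0,0,0],
    [0,0,0],
    [0,0,0],
    [0,0,0],
    [0,0,0],
    [0,0,0],
    [0,0,0],
    [0,0,0],
    [0,0,0],
    [0,0,0],
    [0,0,0],
    [0,0,0],
    [0,0,0],
    [0,0,0],
    [0,0,0]
  ],
  "jaw": [255,255,255,255,255,255,255,255,255,255,255,255,255,255,255,255,255,255]
}}

```text
t: 8.13
ee_pos: [0.5742, 0.0912, 0.043]
eef_rot: [0.677, 0.736, 0.0, 0.0]
contact_force: [0.2, -2.2, 4.2]
width: 0.003
```

```bash
python3 look.py s4
```

```text
8.1333 [0.5742 0.0912 0.043 ] [ 0.21 -2.18  4.21]
8.1833 [0.5742 0.0912 0.043 ] [-0.13 -2.68  4.63]
8.2333 [0.5742 0.0912 0.043 ] [-0.28 -2.25  3.45]
8.2833 [0.5742 0.0912 0.0429] [-0.02 -1.99  4.46]
8.3333 [0.5742 0.0912 0.0429] [ 0.03 -1.72  4.25]
```

View pics/s4.png

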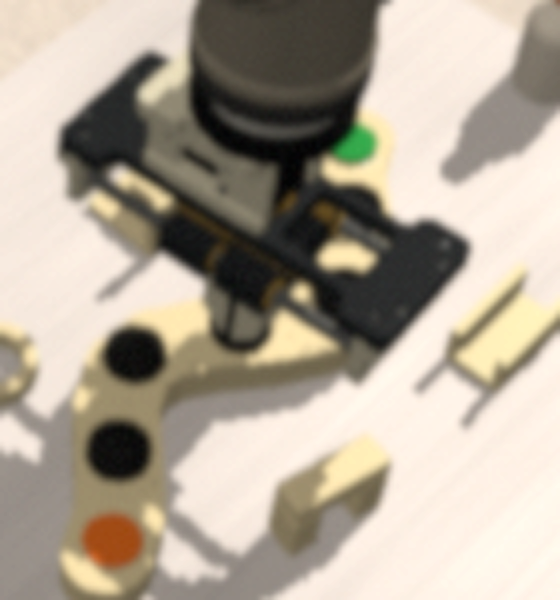

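The picture shows pad C under the tip at about (240,335), with 4.2 N on it. Next is B.

>>> {"op": "move_arm", "data": {
  "travel": [
    [0,0,0.6],
    [0,0,0.6],
    [-0.45,-0.9,0],
    [-0.45,-0.9,0],
    [-0.4,-0.8,0],
    [0,0,0],
    [-0.45,-0.9,0],
    [-0.45,-0.9,0],
    [-0.37,-0.83,0],
    [0,0,0],
    [0,0,-0.5],
    [0,0,-0.3],
    [0,0,-0.2],
    [0,0,-0.1],
    [0,0,-0.1],
    [0,0,0],
    [0,0,0],
    [0,0,0]
  ],
  "twist": [
    [0,0,0],
    [0,0,0],
    [0,0,0],
    [0,0,0],
    [0,0,0],
    [0,0,0],
    [0,0,0],
    [0,0,0],
    [0,0,0],
    [0,0,0],
    [0,0,0],
    [0,0,0],
    [0,0,0],
    [0,0,0],
    [0,0,0],
    [0,0,0],
    [0,0,0],
    [0,0,0]
  ],
  "jaw": [255,255,255,255,255,255,255,255,255,255,255,255,255,255,255,255,255,255]
}}

```text
t: 9.88
ee_pos: [0.5485, 0.0389, 0.043]
eef_rot: [0.677, 0.736, 0.0, 0.0]
contact_force: [-0.6, -2.4, 5.0]
width: 0.007
```

```bash
python3 look.py s5
```

```text
9.8833 [0.5485 0.0389 0.043 ] [-0.65 -2.4   5.02]
9.9333 [0.5484 0.0389 0.043 ] [ 0.22 -1.88  3.9 ]
9.9833 [0.5484 0.0389 0.0429] [ 0.05 -2.63  4.44]
10.0333 [0.5485 0.0389 0.0429] [ 0.5  -2.37  4.3 ]
10.0833 [0.5485 0.0389 0.0429] [ 0.21 -1.76  4.14]
```

View pics/s5.png

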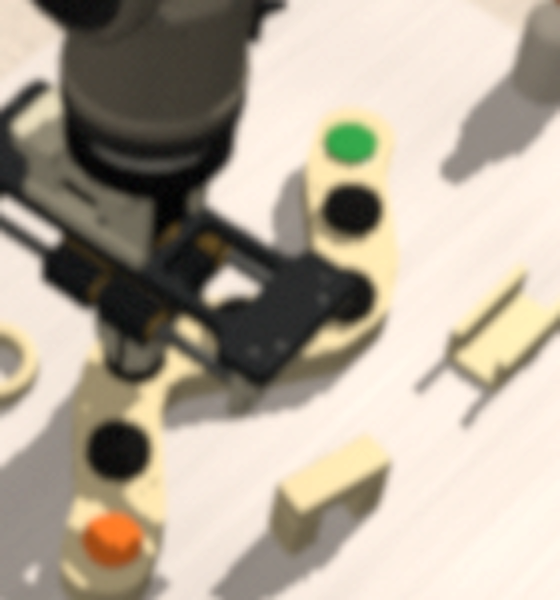

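The tip is on pad B at about (135,360) with 4.3 N. A, the last pad, is next, and I'll hold there.

>>> {"op": "move_arm", "data": {
  "travel": [
    [0,0,0.6],
    [0,0,0.6],
    [0.6,-0.8,0],
    [0.6,-0.8,0],
    [0.5,-0.77,0],
    [0,0,0],
    [0.6,-0.8,0],
    [0.6,-0.8,0],
    [0.5,-0.76,0],
    [0,0,0],
    [0,0,-0.5],
    [0,0,-0.3],
    [0,0,-0.2],
    [0,0,-0.1],
    [0,0,-0.1],
    [0,0,0],
    [0,0,0],
    [0,0,0]
  ],
  "twist": [
    [0,0,0],
    [0,0,0],
    [0,0,0],
    [0,0,0],
    [0,0,0],
    [0,0,0],
    [0,0,0],
    [0,0,0],
    [0,0,0],
    [0,0,0],
    [0,0,0],
    [0,0,0],
    [0,0,0],
    [0,0,0],
    [0,0,0],
    [0,0,0],
    [0,0,0],
    [0,0,0]
  ],
  "jaw": [255,255,255,255,255,255,255,255,255,255,255,255,255,255,255,255,255,255]
}}

```text
t: 11.63
ee_pos: [0.5821, -0.0083, 0.0429]
eef_rot: [0.677, 0.736, -0.0, -0.0]
contact_force: [-0.8, -2.1, 4.7]
width: 0.004
```

```bash
python3 look.py s6
```

```text
11.6333 [ 0.5821 -0.0083  0.0429] [-0.82 -2.05  4.71]
11.6833 [ 0.5821 -0.0083  0.0429] [-1.23 -1.58  4.23]
11.7333 [ 0.5821 -0.0084  0.0429] [-1.72 -1.39  4.65]
11.7833 [ 0.5821 -0.0084  0.0428] [-2.87 -1.38  4.84]
11.8333 [ 0.5821 -0.0083  0.0428] [-1.6  -1.54  4.02]
```

View pics/s6.png

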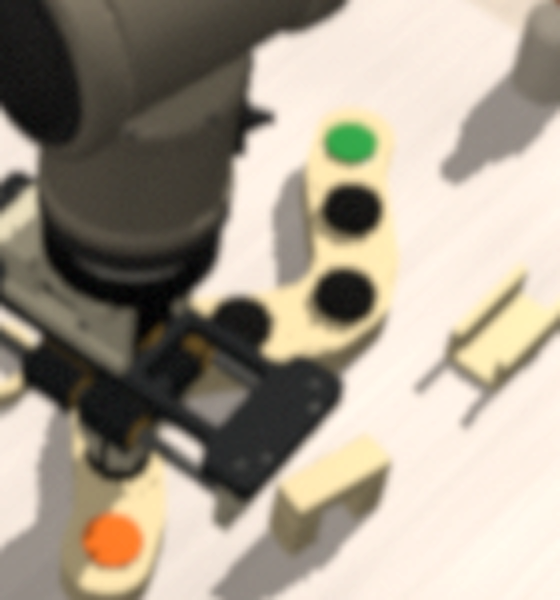

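The fingertips rest on pad A at about (118,455) with roughly 4.5 N. Handing in.

```bash
python3 -c "
from cell import manip
print(manip.close_job())"
```

```text
the job is handed in; nothing more can be done
None
```

I ran the swipe test from the green disc to the orange disc with the fingers closed, and handed it in holding the last pad. The pads were pressed in the order E, D, C, B, A. Between pads the fingertips stayed about 8 mm above the pad tops and passed over each half-way point. No verdict was reported.

- **Presses:** the fingertip height put each pad about 4 mm down. The force readings agreed, at roughly 4 to 4.5 N, with noise of about ±0.7 N. I inferred the depth from these, because pad travel cannot be read directly.
- **Final state:** the last reading had the fingertips resting on pad A with about 4.5 N upward. Pads C, D and E looked up in the last picture. Pad B was hidden by the gripper there.
- **Loose things:** the channel and arch looked unmoved in the close-up pictures. I took no final full view, so the tape, spatula and loop were not checked again.
- **Disagreement:** the two cameras placed the strip about 4 mm apart in x and in y, so I aimed near the mean. The fingertips looked centred wherever the pad's rim was visible.
- **Unexplained reading:** from pad D onward there was a sideways force of about 2 N, probably friction or sensor drift.

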